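Read the red-capped bottle and hold the reader in its spring dock

ROBOT

A 6-joint arm with a two-finger parallel gripper is mounted at the origin on the work surface. World frame = base frame: x ahead of the robot, y to its left, z up, the work surface at z = 0. Lengths are in m, angles in rad, forces in N, time in s.
With the tool pointing down it reaches from about 0.35 to 0.775 m from the base axis. Payload 7.3 kg.
Tool frame: the origin (TCP) lies at the very end of the fingers, on their centre line; the grasp point (between the pads) lies robot.pinch_z behind it (robot.pinch_z is the distance from the TCP to the grasp point, in m); y points along the fingers, z is the direction in which the jaws open and shut, and the axes are right-handed (so a half turn about y gives the same grasp; the last joint's range is limited). The gripper opens to 92 mm and grips with 3 to 60 N. Pads are 19 mm wide; open, the fingers measure 130 mm over their backs; the gripper's body (75 mm by 190 mm) begins 47 mm behind the grasp point.
Start: joints at [1.172, 0.342, 1.524, -0, 1.275, -0.146], TCP at [0.131, 0.508, 0.227] pointing down, gripper open.
Joint ranges: [-2.53, 2.53], [-0.77, 2.02], [0.04, 2.7], [-1, 4.14], [0.28, 2.66], [-3.11, 3.11]. Speed limits (rad/s): [2.57, 2.57, 3.14, 3.14, 3.14, 3.14].

INTERFACE

Orientations are given as [roll, pitch, yaw] about the fixed x, y, z axes, in that order (R = Rz(yaw) Ry(pitch) Rx(roll)).
In Python, from cell import status, viewer, robot gives the robot as it stands. The module is installed in compiled form; this text tells all that it offers.
- The arm moves only by the shell command python3 -m pendant 'ROWS' [FORCE]. ROWS is JSON, a list that holds one entry, the list of rows, each a list of 7 numbers: the shift along the tool's x, y, z in cm, then the turn, a rotation vector about the tool's x, y, z in rad, then the finger opening in cm, from 0 to 9.18. A call has 1 to 20 rows; each row is the pose to reach, as a shift and turn from the pose commanded when the call began, along the tool's axes at that moment; what a row does not reach only later rows make up. A row lasts 1/10 s, in which the tool goes at most 50 mm and 8.59 degrees, less where a joint would pass 70% of its speed; a pose out of reach is approached as far as the arm can. A call with a gripper value outside its range is refused whole. The fingers move at their own pace and stop on an object; FORCE is the grip in N (left out, the last holds). Time passes only in rows, so rows that repeat a pose let the fingers close. It gives the time, the measured TCP pose, the force and the opening at its end, in the units of the state.
- status.observe(): the state, without advancing time (a new reading comes with each control period).
- viewer.read_camera(name): name is "side" or "top" or "wrist"; returns a dict with "image" (384x512x3 uint8, red, green, blue), "range_z" (384x512 float32, m along the optical axis (not along the pixel's ray), 0 where there is no reading), "fx", "fy", "cx", "cy" (pixels), "camera_from_world" (4x4, takes a point from world to camera coordinates). Camera axes: x right, y up, looking along -z (the intrinsics and any distortion apply to the point x, -y, -z); pixel columns grow to the right and rows downward; lengths in m; the calibration is good to about 2 mm. A picture is of the moment at which its call begins.
- robot.hand_in(): hands the job in, once; it reports no verdict.
The state is a dict: "time": time; "qpos": joint angles; "qvel": joint speeds; "joint_efforts": joint torques, N m; "tool_pos": TCP position; "tool_rot": TCP orientation; "contact_force": force on the tool from outside, world axes, zero at the start; "torque": the same for the moment, N m; "opening": finger opening in m.
Only numpy, scipy, OpenCV 4.12 (cv2) and the standard library are available. Lean on these libraries where they do the work, as an engineer would, in place of code of your own. Each camera call takes 0.05 s, during which the arm holds its last target. There are 200 camera calls.

TASK

Take the blue pen-shaped code reader out of its white stand, point it straight down at the code on the red bottle cap from about 4 cm above the cap, and keep it still there for two seconds. Then put its nose into the round spring-loaded cup of the download dock and push the cup straight down half-way, about 8 mm, so that its green band just sinks into the housing, never down to its stop. Finish still gripping the reader and holding the cup down there; do not disturb the bottles and the other things on the bench.

Things in the scene. Friction and masses are not known exactly. Their poses are not given: they have to be found in the camera images.
- reader_grip (a point): Centre of the handle of the loose code reader: an upright blue bar, 28 x 28 mm square and 65 mm long, with a round dark nose (18 mm across, 45 mm long) pointing down below it. The point is on the reader's axis, 80 mm above the nose tip and 30 mm below the bar's top (a dark cap and orange button add 5 mm). Axes: z up along the reader, x and y square to the bar's flat sides
- reader_tip (a point): Centre of the end of the reader's nose (red lens), where it looks out along its own -z; 80 mm below reader_grip, same axes
- reader: The whole code reader, 0.1 to 0.22 kg; origin at the tip of the nose, same axes. At the start it stands upright with its nose in the hole of the stand, the blue bar's lower end resting on the stand's top
- stand: White fixed reader stand, a block 80 x 80 x 50 mm on a thin black foot, with an upright hole 22 mm across right through its middle; origin at the centre of its underside, z up. It may be on the left or the right of the bottles and be turned
- dock: White fixed download dock, a box 120 x 100 x 60 mm (x, y, z) with the spring cup in the middle of its top; origin at the centre of its underside, z up. On the other side of the bottles from the stand
- dock_cup (a joint): How far the spring cup of the dock is pushed down (m): 0 up, 0.008 half-way, 0.016 at its stop. It slides straight down; its spring takes about 4 N to start and 0.5 N more per mm, so about 8 N half-way and 12 N at the stop. The reader's own weight does not push it down
- cup_seat (a point): Centre of the flat brass floor inside the cup, where the nose tip sits; moves with the cup. The cup is a grey round collar 48 mm across with a recess 28 mm across and 10 mm deep; up, its floor is 72 mm and its rim 82 mm above the bench, 22 mm of it stand out of the housing, of which the lowest 8 mm are a green band
- red_code (a point): Centre of the square black-and-white code (21 mm) on top of the red cap of a loose clear bottle, 40 mm across and 70 mm tall, cap 35 mm across; z up. The target of the reading
- blue_code (a point): The same on the blue-capped bottle, not to be disturbed. The three bottles stand in a row between stand and dock, in any order
- white_code (a point): The same on the white-capped bottle, not to be disturbed
- dish: Loose steel dish 90 mm across, 18 mm high, at the back; origin under its centre; not to be disturbed
- jar: Loose white jar with a blue lid, 70 mm across, 90 mm high, at the back; origin under its centre; not to be disturbed
- forceps: Loose steel forceps, 125 mm long, lying flat at the back; origin at the middle; not to be disturbed
Things that resemble listed ones, but are neither listed nor needed, are in the scene too. Leave any turquoise look-alike of the part that bears red_code alone. Of the things that look like the reader, the larger one is meant.

How it is judged:
On the way:
1. the reader, gripped, points straight down at the red cap's code from 15 to 80 mm above it, within 12 mm of its centre sideways and 0.15 rad of upright, and is kept still for one second (horizontal distance between reader_tip and red_code below 0.012 m and z of reader_tip in the frame of red_code between 0.015 and 0.08 m and angle between reader_tip's own z axis and vertical below 0.15 rad and linear speed of reader below 0.02 m/s and contact force between the fingers and reader above 1 N), for 1 s.
At the end, for the whole second after the job is handed in: The gripped reader stands upright (within 0.15 rad) with its nose on the floor of the dock's cup and holds the cup still between 5 and 11 mm down (half-way is 8 mm), pressing with more than 3 N, the gripper and arm themselves not touching the dock (value of joint dock_cup between 0.005 and 0.011 m and horizontal distance between reader_tip and cup_seat below 0.007 m and z of reader_tip in the frame of cup_seat between -0.004 and 0.004 m and angle between reader_tip's own z axis and vertical below 0.15 rad and contact force between reader and dock above 3 N and contact force between the fingers and reader above 1 N and contact force between each of the arm, the fingers and dock below 0.5 N and linear speed of reader below 0.02 m/s); the arm keeps its last pose, push and grip.
It fails at once if the cup is pushed down to its stop (over 15 mm) (value of joint dock_cup above 0.015 m).
It fails at once if a bottle or another loose bystander is moved by more than 15 mm (distance of any of red_code, blue_code, white_code, dish, jar, forceps from where it was at the start of the episode above 0.015 m).
It also fails if it takes over 61 s, if anything falls off the work surface, if the arm or the gripper's body presses on something with over 40 N, if the wrist force passes 120 N, or if a joint passes its speed limit or range.

## Working session

There is one attempt and no reset: what is moved stays moved. The work goes in short steps, Python scripts to look and compute and a shell command to move; the robot and the scene stay as the last step left them, time stands still between calls to the robot, and variables do not carry over. Pictures are saved under pics/ and viewed, about 8 in all and at most 12, crops included, and the job is handed in when it is done.

```bash
mkdir -p pics; cat > h.py <<'E'
import numpy as np, cv2
from cell import status, viewer, robot
from scipy.spatial.transform import Rotation as R
def cam(n): return viewer.read_camera(n)
def world(c,u,v,z=None):
    T=np.linalg.inv(c["camera_from_world"])
    d=np.array([(u-c["cx"])/c["fx"],-(v-c["cy"])/c["fy"],-1.])
    o=T[:3,3]; w=T[:3,:3]@d
    if z is None: s=float(c["range_z"][int(round(v)),int(round(u))])
    else: s=(z-o[2])/w[2]
    return o+s*w
def save(c,n): cv2.imwrite("pics/"+n,c["image"][:,:,::-1])
E
python3 - <<'E'
from h import *
import pickle
s=status.observe();print(s,robot.pinch_z)
a,b=cam("top"),cam("side")
pickle.dump((a,b),open("c.pkl","wb"))
print({k:v for k,v in a.items() if k not in("image","range_z")})
print({k:v for k,v in b.items() if k not in("image","range_z")})
im=np.vstack([a["image"],b["image"]])
save(a,"top1.png");save(b,"side1.png")
print(np.round(R.from_euler("xyz",s["tool_rot"]).as_matrix(),3))
E
```

```text
{'time': 0.0, 'qpos': array([ 1.17200039e+00,  3.42713095e-01,  1.52503584e+00, -3.86339648e-05,
        1.27538142e+00, -1.46031254e-01]), 'qvel': array([-0.00033142, -0.0003158 , -0.00058945,  0.00040154,  0.00056922,
       -0.00046923]), 'joint_efforts': array([ 1.33465786e-03, -4.31230474e+01, -2.44220960e+01,  7.18296412e-02,
        5.59654017e-02, -1.43762286e-04]), 'tool_pos': array([0.13113678, 0.50793206, 0.22604339]), 'tool_rot': array([-1.57232304e+00,  1.87205758e-04, -2.52753549e-01]), 'contact_force': array([-0.71173057, -0.1244515 ,  0.51917905]), 'torque': array([ 0.00261856, -0.04174825,  0.00761649]), 'opening': 0.09189483992360348} 0.0188
{'fx': 352.69291065519513, 'fy': 352.69291065519513, 'cx': 259.08006855202007, 'cy': 187.70680561681442, 'camera_from_world': array([[ 0.08203117, -0.99662248, -0.00381078, -0.01823187],
       [ 0.97160133,  0.079119  ,  0.22300456, -0.63913994],
       [-0.22194985, -0.02199588,  0.97480995, -0.66467355],
       [ 0.        ,  0.        ,  0.        ,  1.        ]])}
{'fx': 490.7653696360341, 'fy': 490.7653696360341, 'cx': 256.3760947357143, 'cy': 195.397668936032, 'camera_from_world': array([[ 0.93415156, -0.35650737, -0.01622819, -0.57911329],
       [ 0.25140783,  0.62512472,  0.73892705, -0.24105842],
       [-0.2532883 , -0.69434976,  0.67358998, -1.10956249],
       [ 0.        ,  0.        ,  0.        ,  1.        ]])}
[[ 0.968 -0.001  0.25 ]
 [-0.25  -0.001  0.968]
 [-0.    -1.    -0.002]]
```

View pics/top1.png

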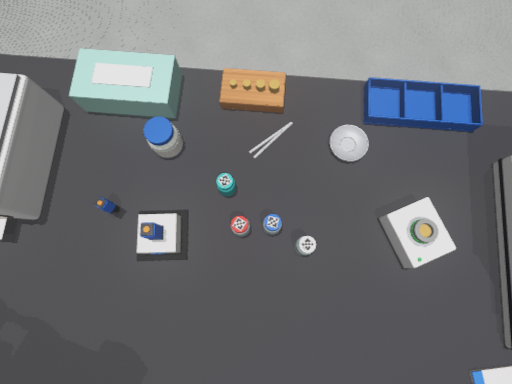

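View pics/side1.png

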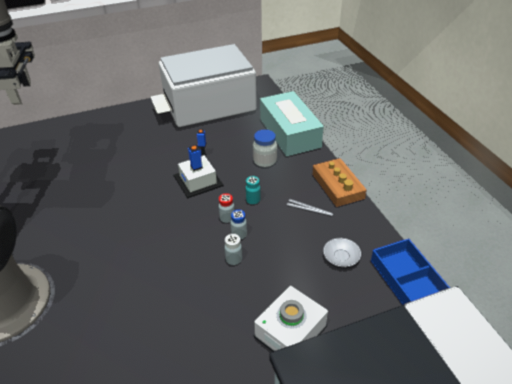

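Reader candidates in the top view are the large one in the white stand (151,230) and a small look-alike standing loose (107,206). I choose the one in the stand. The red cap is at (240,225), and the turquoise look-alike at (226,183) is to be left alone. The dock cup is at (425,231).

```bash
python3 - <<'E'
from h import *
import pickle
a,b=pickle.load(open("c.pkl","rb"))
def cloud(c):
    v,u=np.mgrid[0:384,0:512]; s=c["range_z"]
    p=np.stack([(u-c["cx"])/c["fx"]*s,-(v-c["cy"])/c["fy"]*s,-s,np.ones_like(s)],-1)
    return (p@np.linalg.inv(c["camera_from_world"]).T)[...,:3]
for n,c in(("top",a),("side",b)):
    P=cloud(c);hsv=cv2.cvtColor(c["image"],cv2.COLOR_RGB2HSV)
    print(n)
    def reg(name,m):
        q=P[m]
        if len(q)<5: print(name,len(q));return
        r=cv2.minAreaRect((q[:,:2]*1000).astype(np.float32))
        print(name,len(q),"rect c",np.round(r[0],1),"wh",np.round(r[1],1),"ang",round(r[2],1),"z",np.round(np.percentile(q[:,2],[5,50,95]),4))
    X,Y,Z=P[...,0],P[...,1],P[...,2]
    st=world(a,157,234); dk=world(a,415,235); rd=world(a,148,230)
    near=lambda p,r:np.hypot(X-p[0],Y-p[1])<r
    V=hsv[...,2];S=hsv[...,1];H=hsv[...,0]
    reg("stand",near(st,.08)&(abs(Z-.05)<.008)&(S<60)&(V>120))
    reg("readertop",near(rd,.05)&(Z>.107))
    reg("readerbar",near(rd,.05)&(Z>.06)&(Z<.105))
    reg("dock",near(dk,.1)&(abs(Z-.06)<.006)&(S<60)&(V>120))
    cu=world(a,425,231)
    reg("cuprim",near(cu,.045)&(abs(Z-.082)<.005))
    reg("cupbrass",near(cu,.045)&(abs(Z-.072)<.005)&(S>100)&(H<30))
    for nm,(u,v) in dict(red=(240,225),blue=(272,224),white=(307,245),turq=(226,182)).items():
        p=world(a,u,v); reg(nm+str(np.round(p,3)),near(p,.03)&(Z>.063)); 
c=a
f=lambda x0,x1,y0,y1:cv2.resize(c["image"][y0:y1,x0:x1],(390,290),interpolation=cv2.INTER_CUBIC)
im=np.vstack([np.hstack([f(95,195,195,270),f(210,310,170,245)]),np.hstack([f(370,470,190,265),cv2.resize(b["image"][130:205,160:260],(390,290),interpolation=cv2.INTER_CUBIC)])])
cv2.imwrite("pics/crop1.png",im[:,:,::-1])
E
```

```text
top
stand 1131 rect c [530.7 240. ] wh [80.1 80.8] ang 6.5 z [0.0482 0.0504 0.0526]
readertop 220 rect c [530.8 238.7] wh [27.3 25.9] ang 4.0 z [0.1114 0.1179 0.1206]
readerbar 116 rect c [525.6 231.5] wh [17.2 35.4] ang 56.1 z [0.0621 0.0836 0.1028]
dock 2238 rect c [ 577.3 -307.4] wh [120.  100.6] ang 27.8 z [0.0568 0.0593 0.0614]
cuprim 311 rect c [ 577.5 -307.3] wh [46.6 46.4] ang 76.7 z [0.0783 0.0814 0.0834]
cupbrass 107 rect c [ 578.  -309.4] wh [22.8 21.3] ang 44.7 z [0.0697 0.072  0.074 ]
red[0.558 0.066 0.07 ] 221 rect c [560.1  68.8] wh [32.8 32.9] ang 4.7 z [0.0677 0.0701 0.0725]
blue[0.565 0.001 0.069] 225 rect c [ 5.696e+02 -4.000e-01] wh [33.1 33. ] ang 4.1 z [0.0679 0.0704 0.0726]
white[ 0.529 -0.072  0.069] 236 rect c [530.8 -73. ] wh [32.2 34.3] ang 3.0 z [0.0678 0.0701 0.0722]
turq[0.646 0.104 0.07 ] 215 rect c [648.4 107.3] wh [33.3 33.8] ang 3.2 z [0.0675 0.0702 0.0722]
side
stand 462 rect c [530.4 239.3] wh [82.  89.5] ang 5.5 z [0.044  0.05   0.0532]
readertop 92 rect c [530.8 236.7] wh [27.1 28.3] ang 5.1 z [0.1087 0.1169 0.1214]
readerbar 159 rect c [525.7 230.6] wh [22.  37.3] ang 54.9 z [0.0626 0.0842 0.1036]
dock 1923 rect c [ 578.9 -310.3] wh [122.1 100.3] ang 27.7 z [0.0571 0.0604 0.063 ]
cuprim 293 rect c [ 578.1 -310.5] wh [46.3 47. ] ang 60.5 z [0.0783 0.0821 0.0847]
cupbrass 89 rect c [ 580.3 -306.3] wh [19.5 24.1] ang 41.3 z [0.0713 0.0733 0.0757]
red[0.558 0.066 0.07 ] 122 rect c [561.1  64.9] wh [32.9 35. ] ang 87.5 z [0.0648 0.0708 0.0735]
blue[0.565 0.001 0.069] 135 rect c [570.7  -3.1] wh [35.2 33.8] ang 54.6 z [0.0648 0.0707 0.0734]
white[ 0.529 -0.072  0.069] 159 rect c [531.6 -74.7] wh [36.5 32.9] ang 70.7 z [0.0648 0.0707 0.0736]
turq[0.646 0.104 0.07 ] 109 rect c [648.7 104.9] wh [38.3 31.9] ang 69.0 z [0.0649 0.0704 0.0737]
```

View pics/crop1.png

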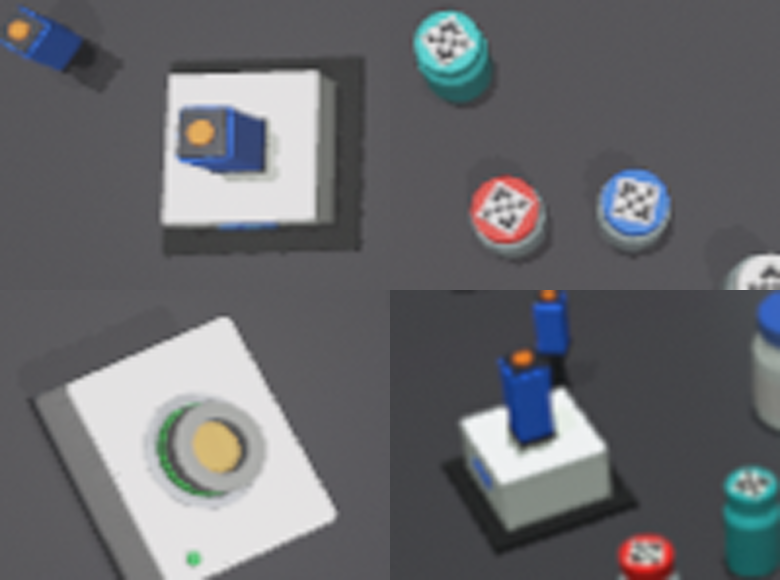

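The crop confirms it: the larger blue bar is in the stand hole, and the smaller one stands apart on the bench. Sizes and heights match the description. Next I work out the move above the reader.

```bash
cat >> h.py <<'E'
def row(p,heading=None,st=None):
    """row (cm, rad) that brings the TCP to p, tool y down, jaw axis z at heading (deg)"""
    s=st or status.observe(); M=R.from_euler("xyz",s["tool_rot"]).as_matrix()
    if heading is None: heading=np.degrees(np.arctan2(M[1,2],M[0,2]))
    h=np.radians(heading); z=np.array([np.cos(h),np.sin(h),0]); y=np.array([0,0,-1.]); G=np.stack([np.cross(y,z),y,z],1)
    print("t",round(s["time"],2),"tcp",np.round(s["tool_pos"],4),"F",np.round(s["contact_force"],1),"open",round(s["opening"],4))
    print("row",np.round(100*M.T@(np.array(p)-s["tool_pos"]),2),np.round(R.from_matrix(M.T@G).as_rotvec(),4))
E
python3 - <<'E'
from h import *
import pickle
a,b=pickle.load(open("c.pkl","rb"))
print("small",world(a,103,203),"jar",world(a,159,131))
row([.5305,.2393,.17],95)
E
```

```text
small [0.57753199 0.34625684 0.08799654] jar [0.7403501  0.25522095 0.0890412 ]
t 0.1 tcp [0.1312 0.508  0.2261] F [-0.4 -0.3  0.8] open 0.0916
row [ 45.39   5.63 -16.02] [ 0.0013 -0.3401 -0.0004]
```

```bash
python3 -m pendant '[[[11,1.5,-4,0,-0.085,0,9.18],[23,3,-8,0,-0.17,0,9.18],[34,4,-12,0,-0.255,0,9.18],[45.4,5.6,-16,0,-0.34,0,9.18],[45.4,5.6,-16,0,-0.34,0,9.18],[45.4,5.6,-16,0,-0.34,0,9.18],[45.4,5.6,-16,0,-0.34,0,9.18],[45.4,5.6,-16,0,-0.34,0,9.18],[45.4,5.6,-16,0,-0.34,0,9.18],[45.4,5.6,-16,0,-0.34,0,9.18],[45.4,5.6,-16,0,-0.34,0,9.18],[45.4,5.6,-16,0,-0.34,0,9.18],[45.4,5.6,-16,0,-0.34,0,9.18],[45.4,5.6,-16,0,-0.34,0,9.18]]]'
python3 - <<'E'
from h import *
row([.5305,.2393,.066],95)
c=cam("wrist");save(c,"w1.png")
E
```

```text
time: 1.5
tool_pos: [0.5299, 0.2409, 0.171]
tool_rot: [-1.571, -0.0, 0.089]
contact_force: [0.3, 0.2, -0.5]
opening: 0.0919
t 1.5 tcp [0.5299 0.2409 0.171 ] F [ 0.3  0.2 -0.5] open 0.0919
row [ 0.05 10.5  -0.16] [-0.0002  0.0016  0.    ]
```

View pics/w1.png

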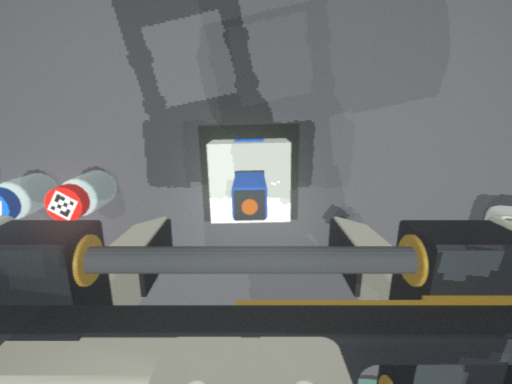

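The wrist view shows the bar squared to the jaws and midway between them, top at (249,205). I cross-check its position, including the red code at (64,205).

```bash
python3 - <<'E'
from h import *
c=cam("wrist")
print("button",world(c,250,207,.12),"topcentre",world(c,250,204,.115), "red",world(c,64,205,.07))
E
python3 -m pendant '[[[0,2,-0.16,0,0,0,9.18],[0,5,-0.16,0,0,0,9.18],[0,8,-0.16,0,0,0,9.18],[0,10,-0.16,0,0,0,9.18],[0,10.5,-0.16,0,0,0,9.18],[0,10.5,-0.16,0,0,0,9.18]]]'
python3 -m pendant '[[[0,0,0,0,0,0,6],[0,0,0,0,0,0,4],[0,0,0,0,0,0,2],[0,0,0,0,0,0,2],[0,0,0,0,0,0,2],[0,0,0,0,0,0,2],[0,0,0,0,0,0,2],[0,0,0,0,0,0,2],[0,0,0,0,0,0,2],[0,0,0,0,0,0,2]]]' 30
```

```text
button [0.53064705 0.24188797 0.12      ] topcentre [0.5299117  0.24182985 0.115     ] red [0.56086432 0.07056505 0.07      ]
time: 2.2
tool_pos: [0.5306, 0.2386, 0.0656]
tool_rot: [-1.571, 0.001, 0.088]
contact_force: [-0.1, -0.3, 0.2]
opening: 0.0921
time: 3.2
tool_pos: [0.531, 0.2383, 0.0657]
tool_rot: [-1.571, -0.0, 0.087]
contact_force: [-0.5, -0.6, -0.0]
opening: 0.0277
```

```bash
python3 -m pendant '[[[0,0,0,0,0,0,2],[0,0,0,0,0,0,2],[0,-0.5,0,0,0,0,2],[0,-1.5,0,0,0,0,2],[0,-3,0,0,0,0,2],[0,-5,0,0,0,0,2],[0,-7,0,0,0,0,2],[0,-9,0,0,0,0,2],[0,-11,0,0,0,0,2],[0,-12,0,0,0,0,2],[0,-12.5,0,0,0,0,2],[0,-12.5,0,0,0,0,2],[0,-12.5,0,0,0,0,2]]]' 45
python3 - <<'E'
from h import *
c=cam("top");d=cam("side")
im=np.hstack([cv2.resize(c["image"][150:290,90:290],(400,280)),cv2.resize(d["image"][70:270,150:350],(280,280))])
cv2.imwrite("pics/lift.png",im[:,:,::-1])
row([.5603,.0675,.172])
E
```

```text
time: 4.5
tool_pos: [0.5305, 0.2381, 0.1899]
tool_rot: [-1.571, 0.002, 0.087]
contact_force: [0.3, 0.3, -0.7]
opening: 0.0276
t 4.6 tcp [0.5305 0.2381 0.1897] F [ 0.1 -0.6 -1.4] open 0.0281
row [  1.48   1.77 -17.26] [ 0.0003 -0.     -0.0019]
```

View pics/lift.png

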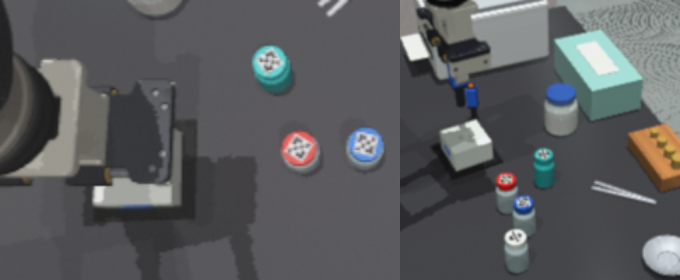

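The view shows the reader lifted out and hanging in the fingers, the stand hole empty, and the bottles unmoved. On to the red cap.

```bash
python3 -m pendant '[[[0.1,0,-1,0,0,0,2],[0.3,0,-3,0,0,0,2],[0.5,0,-6,0,0,0,2],[0.8,0,-9,0,0,0,2],[1.1,0,-12,0,0,0,2],[1.3,0,-15,0,0,0,2],[1.5,0,-16.5,0,0,0,2],[1.5,0,-17.2,0,0,0,2],[1.5,0.5,-17.2,0,0,0,2],[1.5,1.2,-17.2,0,0,0,2],[1.5,1.7,-17.2,0,0,0,2],[1.5,1.7,-17.2,0,0,0,2],[1.5,1.7,-17.2,0,0,0,2]]]'
python3 - <<'E'
from h import *
row([.5603,.0675,.172])
d=cam("side")
im=cv2.resize(d["image"][110:270,150:310],(600,600),interpolation=cv2.INTER_CUBIC)
cv2.imwrite("pics/read.png",im[:,:,::-1])
# expected pixels of reader tip if at TCP-0.0612, red code, reader grip
s=status.observe();t=s["tool_pos"]
for p in(t-[0,0,.0612],t+[0,0,.0188],[.5603,.0675,.07]):
    q=d["camera_from_world"]@[*p,1]; u=d["cx"]+d["fx"]*q[0]/-q[2]; v=d["cy"]-d["fy"]*q[1]/-q[2]; print(round((u-150)*3.75),round((v-110)*3.75))
E
```

```text
time: 5.9
tool_pos: [0.5607, 0.0689, 0.1735]
tool_rot: [-1.571, 0.0, 0.088]
contact_force: [0.3, 0.2, -0.5]
opening: 0.0275
t 5.9 tcp [0.5607 0.0689 0.1735] F [ 0.3  0.2 -0.5] open 0.0275
row [-0.06  0.15 -0.14] [-0.0002  0.     -0.0004]
276 281
269 186
280 329
```

View pics/read.png

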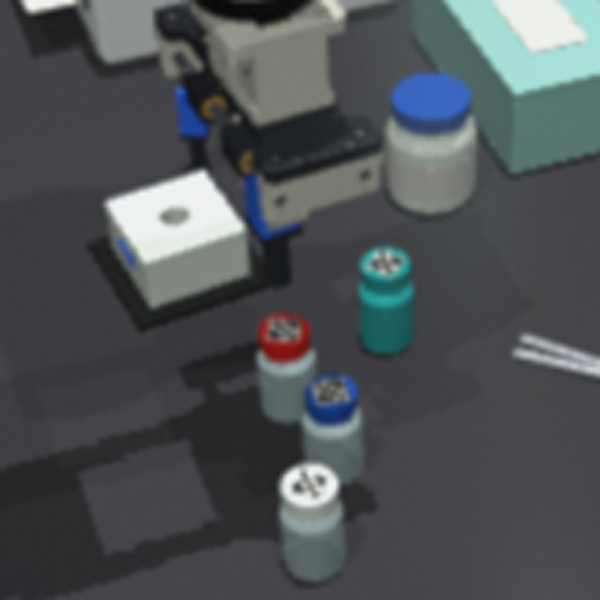

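The nose tip is seen at (279,284) against a predicted (276,281). The red code is at (284,330) against (280,329). Both carry the same small calibration offset, so the reader sits over the code, upright and about 4 cm up. Now hold for more than 2 s.

```bash
python3 -m pendant '[[[0,0,0,0,0,0,2],[0,0,0,0,0,0,2],[0,0,0,0,0,0,2],[0,0,0,0,0,0,2],[0,0,0,0,0,0,2],[0,0,0,0,0,0,2],[0,0,0,0,0,0,2],[0,0,0,0,0,0,2],[0,0,0,0,0,0,2],[0,0,0,0,0,0,2],[0,0,0,0,0,0,2],[0,0,0,0,0,0,2],[0,0,0,0,0,0,2],[0,0,0,0,0,0,2],[0,0,0,0,0,0,2],[0,0,0,0,0,0,2],[0,0,0,0,0,0,2],[0,0,0,0,0,0,2],[0,0,0,0,0,0,2],[0,0,0,0,0,0,2]]]' >/dev/null
python3 -m pendant '[[[0,0,0,0,0,0,2],[0,0,0,0,0,0,2],[0,0,0,0,0,0,2],[0,0,0,0,0,0,2],[0,0,0,0,0,0,2],[0,0,0,0,0,0,2]]]'
python3 - <<'E'
from h import *
row([.578,-.3085,.172])
E
```

```text
time: 8.55
tool_pos: [0.5609, 0.0683, 0.1737]
tool_rot: [-1.571, -0.0, 0.087]
contact_force: [-0.1, 0.0, -1.2]
opening: 0.0281
t 8.55 tcp [0.5609 0.0683 0.1737] F [-0.1  0.  -1.2] open 0.0281
row [ -1.58   0.17 -37.68] [-0.0001 -0.      0.0001]
```

```bash
python3 -m pendant '[[[0,-0.5,-1,0,0,0,2],[-0.2,-1,-3,0,0,0,2],[-0.4,-1.5,-6,0,0,0,2],[-0.5,-2,-9,0,0,0,2],[-0.6,-2,-12,0,0,0,2],[-0.7,-2,-15,0,0,0,2],[-0.8,-2,-18,0,0,0,2],[-0.9,-2,-21,0,0,0,2],[-1,-2,-24,0,0,0,2],[-1.1,-2,-27,0,0,0,2],[-1.2,-2,-30,0,0,0,2],[-1.4,-2,-33,0,0,0,2],[-1.5,-2,-35.5,0,0,0,2],[-1.6,-2,-37,0,0,0,2],[-1.6,-2,-37.7,0,0,0,2],[-1.6,-2,-37.7,0,0,0,2],[-1.6,-2,-37.7,0,0,0,2],[-1.6,-2,-37.7,0,0,0,2]]]'
python3 - <<'E'
from h import *
row([.578,-.309,.155])
d=cam("side");w=cam("wrist")
s=status.observe();t=s["tool_pos"]
x0,y0=220,210;k=4
for p in(t-[0,0,.0612],[.578,-.309,.082],[.578,-.309,.072]):
    q=d["camera_from_world"]@[*p,1]; print("side",round((d["cx"]+d["fx"]*q[0]/-q[2]-x0)*k),round((d["cy"]-d["fy"]*q[1]/-q[2]-y0)*k))
    q=w["camera_from_world"]@[*p,1]; print("wrist",round(w["cx"]+w["fx"]*q[0]/-q[2]),round(w["cy"]-w["fy"]*q[1]/-q[2]))
im=cv2.resize(d["image"][210:360,220:350],(520,600),interpolation=cv2.INTER_CUBIC)
cv2.imwrite("pics/dock.png",im[:,:,::-1]);save(w,"w2.png")
E
```

```text
time: 10.35
tool_pos: [0.578, -0.3075, 0.1939]
tool_rot: [-1.57, -0.0, 0.088]
contact_force: [0.4, 0.4, -1.9]
opening: 0.0279
t 10.35 tcp [ 0.578  -0.3075  0.1939] F [ 0.4  0.4 -1.9] open 0.0279
row [-0.02  3.89 -0.15] [-0.0004 -0.      0.0001]
side 286 333
wrist 249 202
side 284 396
wrist 247 186
side 284 408
wrist 248 183
```

View pics/dock.png

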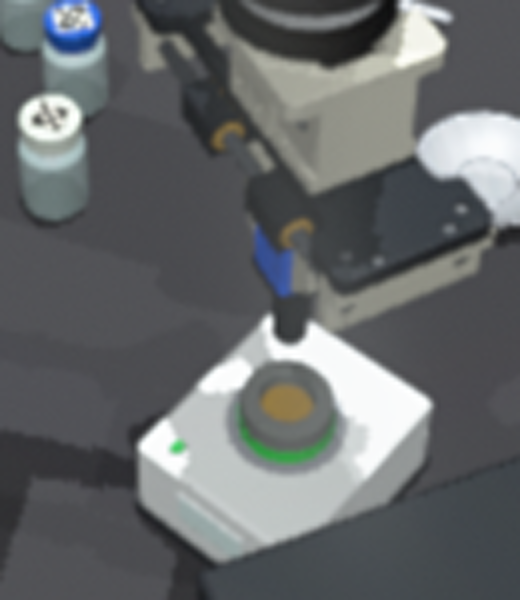

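View pics/w2.png

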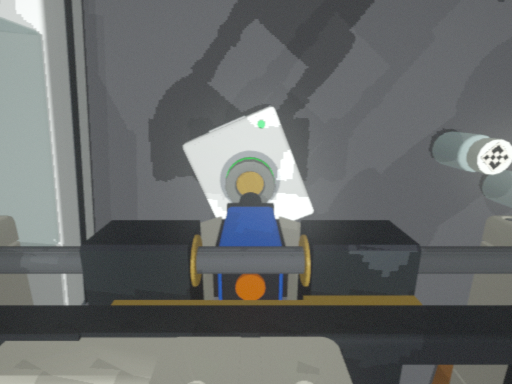

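In the side view the nose tip is at (290,336) and the cup rim centre at (288,396). Both are about 4 crop px right of prediction, so they are aligned with each other. In the wrist view the nose at x≈250 and the brass floor at x≈250 agree. I descend into the recess.

```bash
python3 -m pendant '[[[0,0.5,-0.1,0,0,0,2],[0,1.5,-0.1,0,0,0,2],[0,2.5,-0.1,0,0,0,2],[0,3.5,-0.1,0,0,0,2],[0,4.3,-0.1,0,0,0,2],[0,4.9,-0.1,0,0,0,2],[0,5.3,-0.1,0,0,0,2],[0,5.5,-0.1,0,0,0,2],[0,5.5,-0.1,0,0,0,2],[0,5.5,-0.1,0,0,0,2],[0,5.5,-0.1,0,0,0,2]]]'
python3 -m pendant '[[[0,0.1,0,0,0,0,2],[0,0.2,0,0,0,0,2],[0,0.3,0,0,0,0,2],[0,0.4,0,0,0,0,2],[0,0.4,0,0,0,0,2],[0,0.4,0,0,0,0,2]]]'
python3 -m pendant '[[[0,0.1,0,0,0,0,2],[0,0.2,0,0,0,0,2],[0,0.2,0,0,0,0,2],[0,0.2,0,0,0,0,2]]]'
```

```text
time: 11.55
tool_pos: [0.5781, -0.3098, 0.1391]
tool_rot: [-1.571, -0.001, 0.087]
contact_force: [0.7, -1.0, -0.7]
opening: 0.0278
time: 12.15
tool_pos: [0.5779, -0.3097, 0.1346]
tool_rot: [-1.571, 0.0, 0.087]
contact_force: [-0.4, 1.3, -1.1]
opening: 0.0278
time: 12.55
tool_pos: [0.5779, -0.3097, 0.1327]
tool_rot: [-1.571, -0.0, 0.087]
contact_force: [-0.4, 0.5, -0.9]
opening: 0.0277
```

```bash
for i in 1 2; do python3 -m pendant '[[[0,0.05,0,0,0,0,2],[0,0.1,0,0,0,0,2],[0,0.1,0,0,0,0,2],[0,0.1,0,0,0,0,2]]]' | grep -E 'pos|force'; done
```

```text
tool_pos: [0.5779, -0.3098, 0.1319]
contact_force: [-1.0, -0.4, 2.8]
tool_pos: [0.5779, -0.3097, 0.1307]
contact_force: [-0.3, 0.4, 3.0]
```

Contact is at TCP z ≈ 0.1322 and the spring has started at about 4 N. I push to ≈ 0.1242 in steps.

```bash
python3 -m pendant '[[[0,0.1,0,0,0,0,2],[0,0.2,0,0,0,0,2],[0,0.3,0,0,0,0,2],[0,0.4,0,0,0,0,2],[0,0.4,0,0,0,0,2],[0,0.4,0,0,0,0,2]]]' | grep -E 'pos|force'
python3 -m pendant '[[[0,0.1,0,0,0,0,2],[0,0.2,0,0,0,0,2],[0,0.25,0,0,0,0,2],[0,0.25,0,0,0,0,2],[0,0.25,0,0,0,0,2]]]' | grep -E 'pos|force'
python3 - <<'E'
from h import *
F=[]
for i in range(8):
    d=cam("side"); s=status.observe(); F.append(s["contact_force"])
print(s["tool_pos"],np.mean(F,0),np.std(F,0),s["opening"],s["time"])
im=cv2.resize(d["image"][255:355,240:340],(600,600),interpolation=cv2.INTER_CUBIC)
cv2.imwrite("pics/press.png",im[:,:,::-1])
# rim height from both cams' depth
for n in("side","top"):
    c=cam(n);v,u=np.mgrid[0:384,0:512];z=c["range_z"]
    P=(np.stack([(u-c["cx"])/c["fx"]*z,-(v-c["cy"])/c["fy"]*z,-z,np.ones_like(z)],-1)@np.linalg.inv(c["camera_from_world"]).T)[...,:3]
    r=np.hypot(P[...,0]-.578,P[...,1]+.309); g=(c["image"].max(2).astype(int)-c["image"].min(2))<40
    q=P[(r>.015)&(r<.022)&(P[...,2]<.09)&(P[...,2]>.05)&g][:,2]; print(n,len(q),np.percentile(q,[10,50,90]) if len(q) else "")
E
```

```text
tool_pos: [0.578, -0.3097, 0.1268]
contact_force: [-1.6, 1.1, 5.3]
tool_pos: [0.578, -0.3097, 0.1245]
contact_force: [-1.5, 1.4, 6.6]
[ 0.57795807 -0.30973869  0.12459308] [-1.61044604  0.77972746  6.42997546] [0.54109322 0.38215004 0.40298892] 0.027788205412170155 14.85
side 103 [0.07088785 0.0739561  0.07594213]
top 0
```

View pics/press.png

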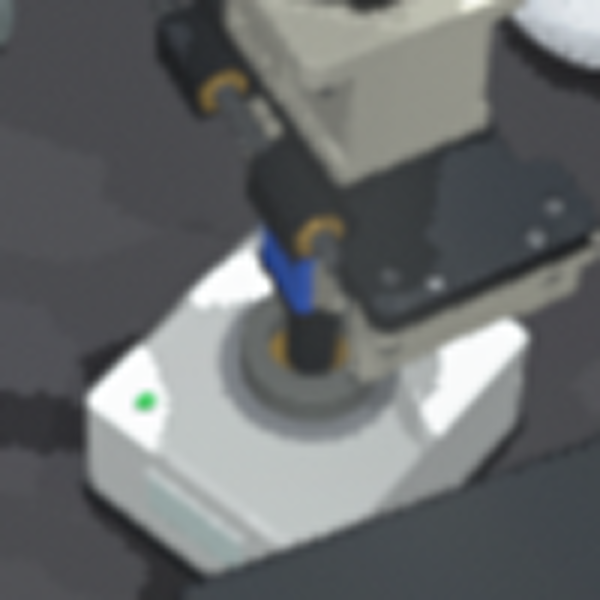

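The view shows the nose centred in the cup at (312,345), the green band just gone and the rim still standing above the housing. Rim depth is 0.074 against 0.082 before, so about 8 mm down. The arm is still, so I hand in.

```bash
python3 -c "
from h import *
s=status.observe();print(s['time'],s['tool_pos'],s['contact_force'],abs(s['qvel']).max())
print(robot.hand_in())"
```

```text
14.95 [ 0.57797572 -0.30977047  0.12460025] [-1.72487185  1.27068012  6.65887311] 0.0009737071548438705
the job is handed in; nothing more can be done
None
```

The reader is out of its stand, has been held over the red cap's code, and is now pressing the dock cup about half-way down, still gripped. I handed the job in at about 15 s of the 61 s allowed; no verdict is reported.

- **Reading:** I held the reader upright about 4 cm above the red code for 2.6 s. The side picture put the nose tip and the code in line, both off their predicted positions by the same small amount.
- **Cup depth:** The rim depth fell from 0.082 to 0.074 m, so the cup is about 8 mm down, and TCP travel from first contact gives about 7.6 mm. The green band has just gone into the housing.
- **Push:** The wrist reads 6.4 N, about 7.5 N after allowing for the reader's weight. That implies a depth of about 7 mm, so it agrees with the other two within sensor noise.
- **Grip and clearance:** The last picture shows the nose centred in the cup, and the arm is still. The finger ends are at 0.125 m, above the cup rim. The opening is 27.8 mm on the 28 mm bar.
- **Failed check:** The top camera could not see the cup at the end because the gripper hid it, so the rim depth rests on the side camera alone.
- **Bystanders:** No bottle or other item looked moved in the pictures I took. I did not re-measure their positions at the end.

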